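# Press the cork home in a packing tube at the pottery stall

## Robot

A 7-joint arm with a two-finger parallel gripper is mounted at the origin on the work surface. World frame = base frame: x ahead of the robot, y to its left, z up, the work surface at z = 0. Lengths are in m, angles in rad, forces in N, time in s.
With the tool pointing down it reaches from about 0.425 to 0.95 m from the base axis. Payload 4.7 kg.
Tool frame: the origin (TCP) lies between the finger pads; the fingertips stand 25 mm ahead of it and the grasp point (between the pads) lies 6 mm ahead of it; x points along the fingers, z is the direction in which the jaws open and shut, and the axes are right-handed (so a half turn about x gives the same grasp; the last joint's range is limited). The gripper opens to 85 mm and grips with 20 to 120 N. Pads are 22 mm wide; open, the fingers measure 114 mm over their backs; the gripper's body (76 mm by 85 mm) begins 54 mm behind the grasp point. The pads swing forward as they close: fully open they stand 13 mm farther back than shut.
Start: joints at [-1.363, 0.469, -0.049, 1.532, 0.024, 1.141, -0.082], TCP at [0.158, 0.656, 0.256] pointing down, gripper open.
Joint ranges: [-2.59, 2.59], [-0.33, 1.99], [-1.39, 1.29], [0.1, 2.45], [-1.04, 4.18], [0.21, 1.99], [-2.66, 2.66]. Speed limits (rad/s): [2.57, 2.57, 3.14, 3.14, 3.14, 3.14, 3.14].

## Interface

Orientations are given as a 3x3 rotation matrix whose columns are the frame's x, y, z axes.
In Python, from rig import * gives the robot as it stands. Calls block until the motion is done:
- movep(position, orientation): joint-space move of the TCP to a pose.
- move_l(position, attitude=None, feed=0.15, until_force=None): straight line of the TCP; attitude=None keeps the orientation; feed is the mean speed in m/s. With until_force (N) it stops when the force on the tool has changed by that much, and returns True; else False.
- move_joints(angles): joint-space move.
- command_gripper(opening, newtons=None): finger opening in m; newtons is the grip in N (None keeps the last); returns when the fingers have stopped.
- sleep(seconds).
- inverse_kinematics(position, orientation): joint angles nearest the present ones, or None.
- sense(): the state.
- camera(name): name is "side" or "top" or "wrist"; returns (picture, depth): 384x512x3 uint8, red, green, blue; 384x512 float32, m along the optical axis (not along the pixel's ray), 0 where there is no reading.
- camera_params(name): a dict with "K" (3x3 intrinsics, pixels), "position" and "rotation" of the camera in the world; the wrist camera has in their place "tool_from_camera" (4x4, takes a point from camera to tool coordinates, whose origin is the TCP and whose axes are the tool frame's). Camera axes: x right, y down, z forward; pixel columns grow to the right and rows downward; lengths in m; the calibration is good to about 2 mm. A picture is of the moment at which its call begins: read the wrist's pose just before it. camera_params takes no time and is no camera call.
A pose or a line that the arm cannot do raises Unreachable and nothing moves.
- finish_job(): hands the job in, once; it reports no verdict.
The state is a dict: "time_s": time; "joint_pos": joint angles; "qd": joint speeds; "joint_efforts": joint torques, N m; "position": TCP position; "tcp_rot": TCP orientation; "wrist_force": force on the tool from outside, world axes, zero at the start; "ft_torque": the same for the moment, N m; "finger_gap": finger opening in m.
Only numpy, scipy, OpenCV 4.12 (cv2) and the standard library are available. Lean on these libraries where they do the work, as an engineer would, in place of code of your own. Each camera call takes 0.05 s, during which the arm holds its last target. There are 200 camera calls.

## Task

Pick up the tall steel-footed wooden tamper from its cork mat and use its foot to push the cork in the taller of the two cardboard packing tubes all the way down, until it bottoms out and sits fully home. Then set the tamper back upright on its cork mat and let go; do not push the cork with the fingers.

Things in the scene. Friction and masses are not known exactly. Their poses are not given: they have to be found in the camera images.
- tamper: Loose wooden tamper standing on the cork mat, 185 mm tall, 110 to 220 g. Upward: flat round steel foot 36 mm wide, 14 high; shaft 18 mm thick; collar 32 mm wide from 110 to 118 mm; round handle 24 mm thick from 118 to 185 mm (grip here, fingertips just above the collar). Origin: centre of the foot's underside; z up the handle. Not the 85 mm stamp with a 48 mm foot.
- tube_mouth (a point): Centre of the open mouth, at rim height, of the taller cardboard tube, fixed upright on a round wooden base 96 mm wide. Rim 120 mm above the table, outside diameter 70, inside 62 mm. z up. The other open tube, 75 mm high on a like base, is already packed: leave it. The two may swap places.
- plug (a joint): Cork disc in the taller tube, 59 mm wide, 15 mm thick: how far it is pushed down (m). At 0 its flat top is 20 mm below the rim; at 0.050 it is fully home on a rigid stop, its top 70 mm below the rim (50 mm above the table). Starts at 0 to 0.015; slides with a steady friction of about 5 N and stays where left.
- mat: Round flat cork mat fixed on the table, 110 mm wide, 6 mm thick; the tamper starts on it, within 30 mm of its middle. Origin: centre of its underside; z up.
Things that resemble listed ones, but are neither listed nor needed, are in the scene too. There is more than one size of the mat; the job needs the smallest.

How it is judged:
By the outcome, as a careful person would: the job done as asked, in the order asked, and still so for the second after the job is handed in, with the robot touching nothing.
It also fails if it takes over 50 s, if anything falls off the work surface, if the arm or the gripper's body presses on something with over 40 N, if the wrist force passes 120 N, or if a joint passes its speed limit or range.

## Working session

There is one attempt and no reset: what is moved stays moved. The work goes in short steps, each a Python script; the robot and the scene stay as the last script left them, time stands still between calls to the robot, and variables do not carry over. Pictures are saved under pics/ and viewed, about 8 in all and at most 12, crops included, and the job is handed in when it is done.

```bash
mkdir -p pics; ls; cat > h.py <<'E'
from rig import *
import numpy as np, cv2
def snap(n,f):
    s=sense(); im,d=camera(n); cv2.imwrite(f'pics/{f}.png',im[:,:,::-1]); np.savez(f'{f}.npz',im=im,d=d,p=s['position'],R=s['tcp_rot']); return im,d,s
def pose(n,s=None):
    c=camera_params(n); K=np.array(c['K'])
    if n!='wrist': return K,np.array(c['rotation']),np.array(c['position'])
    T=np.array(c['tool_from_camera']); R=np.array(s['tcp_rot']); return K,R@T[:3,:3],R@T[:3,3]+np.array(s['position'])
def ray(P,u,v,z):
    K,R,t=P; d=R@np.linalg.solve(K,[u,v,1.]); return t+d*(z-t[2])/d[2]
def cloud(P,d):
    K,R,t=P; v,u=np.indices(d.shape); r=np.linalg.solve(K,np.stack([u.ravel(),v.ravel(),np.ones(u.size)]))*d.ravel()
    return ((R@r).T+t).reshape(*d.shape,3)
E
python3 - <<'E'
from h import *
for n in('top','side'):
    im,d,s=snap(n,n+'0'); K,R,t=pose(n); print(n,K[0,0],t,R.round(3).tolist(),(d>0).mean())
print(s['time_s'],s['tcp_rot'],s['wrist_force'])
E
```

```text
pics
top 398.6232383706212 [ 0.31622127 -0.12170583  1.25370558] [[0.005, -0.995, 0.103], [-1.0, -0.003, 0.025], [-0.024, -0.103, -0.994]] 0.9958750406901041
side 419.46785424119946 [ 0.26977256 -0.91988787  0.56115909] [[0.977, -0.099, 0.187], [-0.211, -0.486, 0.848], [0.007, -0.869, -0.495]] 0.9959309895833334
0.05 [[-4.24808825e-04 -9.72113948e-01  2.34508619e-01]
 [-1.97865446e-03  2.34508998e-01  9.72111935e-01]
 [-9.99997952e-01 -5.10497959e-05 -2.02309909e-03]] [-0.18630098 -0.51613093  0.98381469]
```

View pics/top0.png

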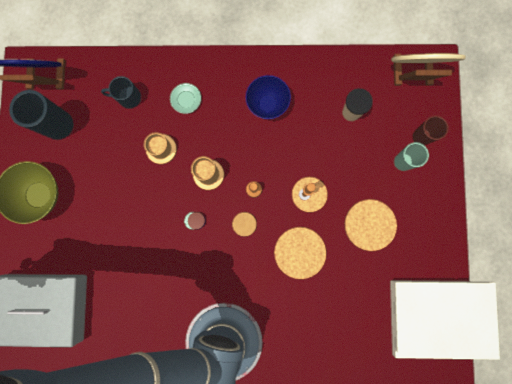

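View pics/side0.png

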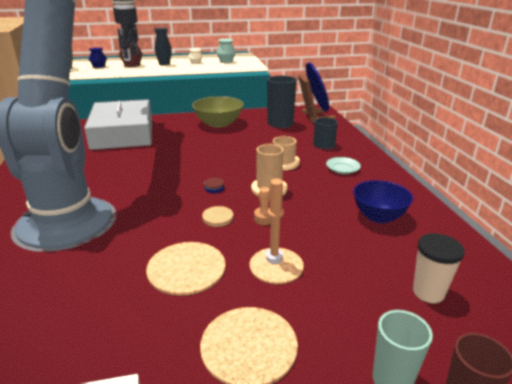

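The top view shows the tubes at (158,147) and (207,171), and the tamper on its mat at (310,194). Lookalikes for the tamper: the stamp at (254,188). For the mat: the large mats at (371,225) and (300,252), and the small plain disc at (244,224). Next I measure these by depth and check with one close crop.

```bash
python3 - <<'E'
from h import *
z=np.load('top0.npz'); P=pose('top'); C=cloud(P,z['d']); im=z['im']
def circ(mask):
    p=np.argwhere(mask)[:,::-1].astype(np.float32); return cv2.minEnclosingCircle(p),len(p)
for nm,(u,v,r) in dict(tubeA=(158,147,24),tubeB=(207,171,24),tamper=(310,190,22),stamp=(254,188,14)).items():
    S=C[v-r:v+r,u-r:u+r].reshape(-1,3); S=S[S[:,2]>.03]; 
    zt=np.percentile(S[:,2],97); T=S[S[:,2]>zt-.008]
    print(nm,'top z',zt.round(4),S[:,2].max().round(4),'mid',((T.min(0)+T.max(0))/2).round(4),'ext',np.ptp(T,axis=0).round(3))
hsv=cv2.cvtColor(im,cv2.COLOR_RGB2HSV)
m=((hsv[...,0]>10)&(hsv[...,0]<28)&(hsv[...,1]>60)&(hsv[...,2]>120)).astype(np.uint8)
for c in cv2.findContours(m,cv2.RETR_EXTERNAL,2)[0]:
    if cv2.contourArea(c)<150: continue
    (u,v),r=cv2.minEnclosingCircle(c); X=ray(P,u,v,.006); E=ray(P,u+r,v,.006); print((round(u),round(v)),'r',round(r,1),X.round(4),'diam',2*np.linalg.norm(E-X).round(4))
im2=z['im'][130:230,140:340]; a=cv2.resize(im2[:,:,::-1],(800,400),interpolation=2)
s=np.load('side0.npz')['im'][120:300,190:320]; b=cv2.resize(s[:,:,::-1],(433,600),interpolation=2)
cv2.imwrite('pics/crop.png',b)
E
```

```text
tubeA top z 0.0779 1.2537 mid [0.4741 0.0597 0.6619] ext [0.316 0.363 1.184]
tubeB top z 0.1222 1.2537 mid [ 0.4323 -0.0173  0.6842] ext [0.232 0.209 1.139]
tamper top z 1.2537 1.2537 mid [ 0.3162 -0.1217  1.2537] ext [0. 0. 0.]
stamp top z 0.0893 1.2537 mid [ 0.3966 -0.1009  0.6676] ext [0.161 0.042 1.172]
(300, 253) r 26.0 [ 0.2706 -0.2331  0.006 ] diam 0.1604
(244, 224) r 12.2 [ 0.3584 -0.0593  0.006 ] diam 0.076
(370, 225) r 26.3 [ 0.3578 -0.452   0.006 ] diam 0.1616
(254, 189) r 7.8 [ 0.4683 -0.0885  0.006 ] diam 0.049
(309, 194) r 17.8 [ 0.4527 -0.2637  0.006 ] diam 0.111
(207, 172) r 17.6 [0.5226 0.0598 0.006 ] diam 0.112
(159, 148) r 16.8 [0.6015 0.2152 0.006 ] diam 0.1086
(428, 58) r 36.6 [ 0.8958 -0.6514  0.006 ] diam 0.233
```

View pics/crop.png

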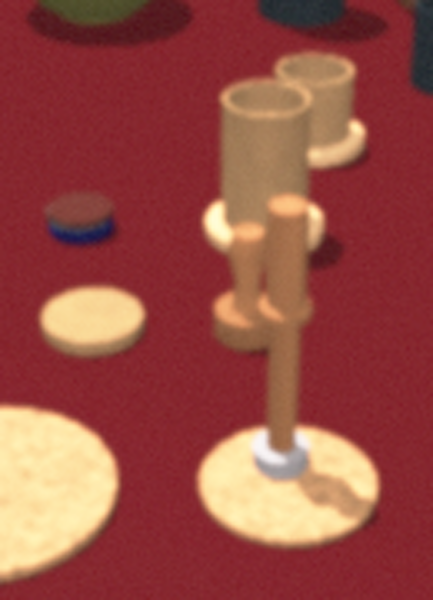

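The crop shows the steel-footed tamper (foot at crop pixel (280,452)) on the 110 mm mat. The stamp stands behind it at (245,290). The tall tube is the nearer one, in front of the short one. In the top view the tall tube is at (207,171), rim 0.122 m; the short one's rim is 0.078 m.

```bash
python3 - <<'E'
from h import *
for n in('top','side'):
    z=np.load(n+'0.npz'); P=pose(n); C=cloud(P,z['d']); C[z['d']==0]=0
    X=C.reshape(-1,3)
    def near(x,y,r,a,b):
        k=(np.hypot(X[:,0]-x,X[:,1]-y)<r)&(X[:,2]>a)&(X[:,2]<b); return X[k]
    def rep(nm,S): print(n,nm,len(S),S.mean(0).round(4),'mid',((S.min(0)+S.max(0))/2).round(4),'ext',np.ptp(S,axis=0).round(3)) if len(S) else print(n,nm,0)
    rep('rimB',near(.503,.055,.06,.112,.13)); rep('plugB',near(.503,.055,.025,.03,.11))
    rep('handle',near(.453,-.264,.06,.13,.21)); rep('handletop',near(.453,-.264,.06,.183,.2));rep('collar',near(.453,-.264,.06,.105,.125)); rep('shaft',near(.453,-.264,.06,.025,.1)); rep('foot',near(.453,-.264,.06,.012,.022))
    rep('mat',near(.453,-.264,.08,.003,.009))
# tool-down pose above, jaws tangential; try orientations
s=sense()
for a in np.arange(-180,180,30):
    t=np.radians(a); R=np.array([[0,np.sin(t),np.cos(t)],[0,-np.cos(t),np.sin(t)],[-1,0,0]]); 
    o=[inverse_kinematics(p,R) for p in([.453,-.264,.3],[.453,-.264,.155],[.503,.055,.36],[.503,.055,.197])]
    print(a,np.linalg.det(R).round(),[None if q is None else np.round(q,2).tolist() for q in o[:1]],[q is not None for q in o])
E
```

```text
top rimB 120 [0.5143 0.0535 0.1189] mid [0.5142 0.0536 0.1196] ext [0.068 0.067 0.014]
top plugB 209 [0.5028 0.0552 0.0898] mid [0.5031 0.0555 0.0699] ext [0.047 0.048 0.076]
top handle 87 [ 0.4498 -0.2457  0.1814] mid [ 0.4512 -0.2473  0.1652] ext [0.023 0.023 0.059]
top handletop 62 [ 0.4515 -0.2475  0.1899] mid [ 0.4518 -0.2478  0.1897] ext [0.021 0.022 0.01 ]
top collar 23 [ 0.446  -0.2432  0.122 ] mid [ 0.4501 -0.2468  0.1202] ext [0.026 0.028 0.01 ]
top shaft 10 [ 0.4463 -0.2428  0.0465] mid [ 0.4485 -0.2446  0.0475] ext [0.011 0.011 0.042]
top foot 49 [ 0.4434 -0.2416  0.0181] mid [ 0.4366 -0.24    0.017 ] ext [0.075 0.05  0.01 ]
top mat 711 [ 0.449  -0.2656  0.0057] mid [ 0.4534 -0.2644  0.006 ] ext [0.152 0.154 0.006]
side rimB 164 [0.5168 0.0504 0.1163] mid [0.5168 0.0539 0.1162] ext [0.069 0.072 0.008]
side plugB 112 [0.4859 0.0454 0.0732] mid [0.4918 0.0562 0.0697] ext [0.021 0.047 0.079]
side handle 389 [ 0.4522 -0.256   0.1646] mid [ 0.4539 -0.2507  0.1611] ext [0.024 0.023 0.061]
side handletop 91 [ 0.4531 -0.2531  0.1883] mid [ 0.4531 -0.2506  0.1874] ext [0.022 0.023 0.008]
side collar 114 [ 0.452  -0.2575  0.1187] mid [ 0.4538 -0.2521  0.115 ] ext [0.03  0.027 0.019]
side shaft 263 [ 0.4527 -0.2553  0.0634] mid [ 0.4539 -0.2527  0.0625] ext [0.018 0.015 0.074]
side foot 135 [ 0.4528 -0.2565  0.0181] mid [ 0.4542 -0.2517  0.017 ] ext [0.035 0.033 0.01 ]
side mat 1239 [ 0.4535 -0.275   0.0054] mid [ 0.4548 -0.2675  0.0059] ext [0.109 0.109 0.006]Traceback (most recent call last):
  File "<stdin>", line 15, in <module>
  File "scipy/spatial/transform/_rotation.pyx", line 1143, in scipy.spatial.transform._rotation.Rotation.from_matrix
ValueError: Non-positive determinant (left-handed or null coordinate frame) in rotation matrix 0: [[ 0.0000000e+00 -1.2246468e-16 -1.0000000e+00]
 [ 0.0000000e+00  1.0000000e+00 -1.2246468e-16]
 [-1.0000000e+00  0.0000000e+00  0.0000000e+00]].
```

```bash
cat >> h.py <<'E'
def down(a):
    t=np.radians(a); c,s=np.cos(t),np.sin(t); return np.array([[0,-s,c],[0,c,s],[-1,0,0.]])
TAM=np.array([.4525,-.249]); TUBE=np.array([.5155,.0535]); MAT=np.array([.4535,-.265])
E
python3 - <<'E'
from h import *
lo=np.array([-2.59,-.33,-1.39,.1,-1.04,.21,-2.66]);hi=np.array([2.59,1.99,1.29,2.45,4.18,1.99,2.66])
best=None
for a in np.arange(-180,180,30):
    R=down(a); o=[inverse_kinematics([*p,z],R) for p,z in((TAM,.33),(TAM,.155),(TUBE,.36),(TUBE,.197))]
    if any(q is None for q in o): continue
    o=np.array(o); m=np.minimum(o-lo,hi-o).min(); print(a,m.round(2),o[0].round(2),o[2].round(2))
E
```

```text
-180 0.06 [-0.51  0.23  1.12  1.85 -0.23  1.2  -2.46] [ 0.82  0.38 -1.3   1.71  0.38  1.34  2.6 ]
-150 0.09 [-0.51  0.23  1.12  1.85 -0.23  1.2  -1.93] [-1.13  0.2   1.12  1.8  -0.19  1.26 -2.57]
-120 0.17 [-0.51  0.23  1.12  1.85 -0.23  1.2  -1.41] [-1.13  0.2   1.12  1.8  -0.19  1.26 -2.05]
-90 0.37 [-0.36  0.18  0.91  1.84 -0.16  1.19 -0.97] [-0.89  0.15  0.81  1.79 -0.11  1.25 -1.62]
-60 0.37 [-0.36  0.18  0.91  1.84 -0.16  1.19 -0.44] [-0.83  0.14  0.74  1.79 -0.1   1.25 -1.11]
-30 0.37 [-0.36  0.18  0.91  1.84 -0.16  1.19  0.08] [-0.78  0.14  0.68  1.79 -0.09  1.25 -0.6 ]
0 0.37 [-0.36  0.18  0.91  1.84 -0.16  1.19  0.61] [-0.74  0.13  0.63  1.78 -0.08  1.25 -0.09]
30 0.02 [-0.59  0.29  1.27  1.85 -0.3   1.22  1.29] [-0.7   0.13  0.59  1.78 -0.08  1.25  0.43]
60 0.02 [-0.59  0.29  1.27  1.85 -0.3   1.22  1.81] [-0.67  0.13  0.55  1.78 -0.07  1.25  0.94]
90 0.05 [ 0.63  0.16 -0.24  1.79  0.04  1.19  1.95] [-0.64  0.13  0.51  1.78 -0.07  1.25  1.46]
120 0.32 [ 1.11  0.23 -0.81  1.77  0.18  1.21  2.34] [-0.58  0.13  0.44  1.78 -0.06  1.25  1.98]
```

```bash
python3 - <<'E'
from h import *
R=down(0); p=sense()['position']
move_l([*p[:2],.33]); movep([*TUBE,.36],R); 
im,d,s=snap('wrist','wtube'); movep([*TAM,.33],R); im,d,s=snap('wrist','wtam')
print(s['time_s'],s['position'],s['joint_pos'])
a=np.hstack([cv2.imread('pics/wtube.png'),cv2.imread('pics/wtam.png')]); cv2.imwrite('pics/w1.png',cv2.resize(a,(800,300)))
def rep(nm,S): print(nm,len(S),'mid',((S.min(0)+S.max(0))/2).round(4),'ext',np.ptp(S,axis=0).round(3),'mean',S.mean(0).round(4)) if len(S) else print(nm,0)
for f,c,bands in(('wtube',TUBE,dict(rim=(.112,.13))),('wtam',TAM,dict(top=(.18,.2),collar=(.11,.13),foot=(.014,.026)))):
    z=np.load(f+'.npz'); X=cloud(pose('wrist',{'position':z['p'],'tcp_rot':z['R']}),z['d'])[z['d']>0]
    X=X[np.hypot(*(X[:,:2]-c).T)<.055]
    for k,(lo,hi) in bands.items(): rep(k,X[(X[:,2]>lo)&(X[:,2]<hi)])
    if f=='wtube': rep('plug',X[(np.hypot(*(X[:,:2]-c).T)<.022)]); print(np.median(X[(np.hypot(*(X[:,:2]-c).T)<.022),2]))
E
```

```text
4.4583 [ 0.45352977 -0.24752277  0.32994437] [-0.38270708  0.18985502  0.94153355  1.84334996 -0.16567081  1.1905219
  0.61485006]
rim 617 mid [0.5167 0.0551 0.1169] ext [0.069 0.069 0.01 ] mean [0.517  0.0542 0.1183]
plug 6720 mid [0.5155 0.0532 0.2577] ext [0.044 0.043 0.333] mean [0.5155 0.0639 0.3746]
0.41506936156706525
top 520 mid [ 0.454  -0.2472  0.1859] ext [0.022 0.023 0.012] mean [ 0.4542 -0.2462  0.189 ]
collar 199 mid [ 0.4542 -0.2432  0.1234] ext [0.03  0.023 0.013] mean [ 0.4542 -0.2398  0.1228]
foot 235 mid [ 0.4536 -0.2433  0.02  ] ext [0.034 0.026 0.012] mean [ 0.454  -0.2413  0.0191]
```

View pics/w1.png

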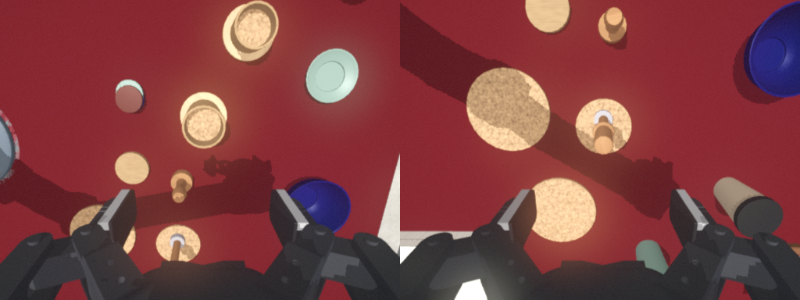

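The wrist view agrees with the overhead one: tall tube in the left half at (204,125), tamper top in the right half at (602,145). The refined positions are tamper (.4535,-.248) and tube (.516,.054). Next I grasp and lift.

```bash
sed -i 's/^TAM=.*/TAM=np.array([.4538,-.248]); TUBE=np.array([.516,.0542]); MAT=np.array([.454,-.265])/' h.py
python3 - <<'E'
from h import *
R=down(0)
movep([*TAM,.24],R); move_l([*TAM,.156],feed=.08); sleep(.2); print(sense()['position'],sense()['wrist_force'])
command_gripper(.015,70); s=sense(); print(s['finger_gap'],s['position'],s['wrist_force'],s['time_s'])
move_l([*TAM,.20],feed=.08); sleep(.2); s=sense(); print(s['finger_gap'],s['position'],s['wrist_force'],s['time_s'])
im,d,_=snap('side','lift'); cv2.imwrite('pics/lift_c.png',cv2.resize(im[100:320,180:400,::-1],(550,550)))
X=cloud(pose('side'),d)[d>0]; X=X[np.hypot(*(X[:,:2]-TAM).T)<.045]
for lo,hi in((.01,.07),(.07,.1),(.1,.14),(.15,.165)):
    S=X[(X[:,2]>lo)&(X[:,2]<hi)]; print(lo,len(S),S.min(0).round(4) if len(S) else'',((S.min(0)+S.max(0))/2).round(4) if len(S) else'')
E
```

```text
[ 0.45403775 -0.24804974  0.15636435] [-0.61503888  1.01317189  0.03871829]
0.022635758165635112 [ 0.45410267 -0.24815329  0.1562161 ] [0.86658349 0.04330855 0.85740017] 6.9583
0.02231107618587926 [ 0.45351038 -0.24779018  0.19953995] [-0.44826217  0.15509555 -2.61710587] 7.8583
0.01 196 [ 0.4359 -0.2677  0.0484] [ 0.4536 -0.2515  0.0592]
0.07 109 [ 0.4444 -0.2593  0.0702] [ 0.4534 -0.2523  0.0851]
0.1 159 [ 0.4445 -0.2593  0.1001] [ 0.453  -0.2536  0.12  ]
0.15 61 [ 0.4379 -0.2649  0.1506] [ 0.4542 -0.2565  0.1578]
```

View pics/lift_c.png

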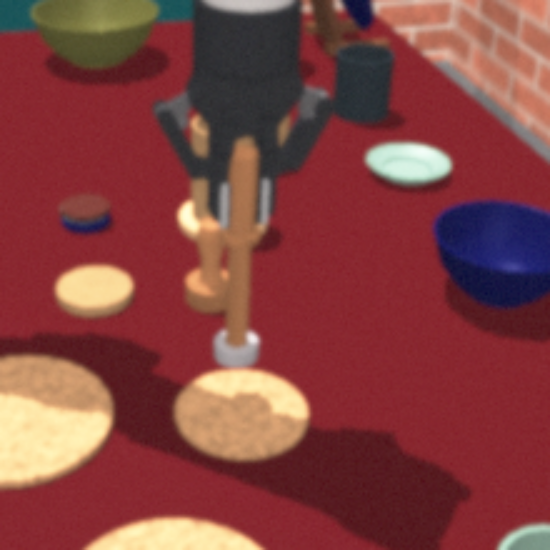

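Held upright at crop (240,150–350), foot clear of the mat. Now I carry it to the tube and push.

```bash
python3 - <<'E'
from h import *
R=down(0)
move_l([*TAM,.345],feed=.2); movep([*TUBE,.345],R); sleep(.3)
s=sense(); P=s['position']; print(P,s['time_s'])
im,d,_=snap('side','abv')
X=cloud(pose('side'),d)[d>0]; S=X[(np.hypot(*(X[:,:2]-TUBE).T)<.04)&(X[:,2]>.19)&(X[:,2]<.21)]; print('foot',len(S),S[:,2].min(),((S.min(0)+S.max(0))/2).round(4))
print(move_l([*TUBE,.262],feed=.15,until_force=12), sense()['position'])
print(move_l([*TUBE,.190],feed=.03,until_force=25)); s=sense(); print(s['position'],s['wrist_force'],s['time_s'],s['finger_gap'])
E
```

```text
[0.5160765  0.05310742 0.3451228 ] 10.2583
foot 108 0.19377796027563626 [0.5161 0.0497 0.2018]
False [0.51669405 0.05406648 0.26271959]
True
[0.51647238 0.05411281 0.20011837] [-2.20239855  0.20766168  7.35947008] 12.8583 0.02241785211584423
```

```bash
python3 - <<'E'
from h import *
print(move_l([*TUBE,.190],feed=.02,until_force=30)); s=sense(); print(s['position'],s['wrist_force'],s['time_s'],s['finger_gap'])
move_l([*TUBE,.345],feed=.2); 
im,d,_=snap('side','aft')
X=cloud(pose('side'),d)[d>0]; S=X[(np.hypot(*(X[:,:2]-TUBE).T)<.04)&(X[:,2]>.17)&(X[:,2]<.206)]; print('foot',len(S),S[:,2].min(),((S.min(0)+S.max(0))/2).round(4))
# move off to above mat, look at the plug from the overhead camera
movep([*TAM,.345],down(0)); im,d,_=snap('top','aft_top'); s=sense(); print(s['position'],s['time_s'],s['finger_gap'])
for f in('top0','aft_top'):
    z=np.load(f+'.npz'); C=cloud(pose('top'),z['d']); C=C[z['d']>0]; r=np.hypot(*(C[:,:2]-TUBE).T); S=C[r<.02]; print(f,'plug z',np.percentile(S[:,2],[10,50,90]).round(4))
E
```

```text
True
[0.51690231 0.05382231 0.20010505] [-2.7925485   0.40328782  8.63563337] 13.15 0.022857516991816068
foot 83 0.19146845239278332 [0.5136 0.0493 0.1987]
[ 0.45485778 -0.24612286  0.3445838 ] 15.3 0.02249622329096382
top0 plug z [0.0912 0.0937 0.0965]
aft_top plug z [0.0466 0.0494 0.0519]
```

The cork top dropped from 0.094 to 0.049 m, against 0.050 at home, and the push met a rigid stop twice at the same height. Next I check the tamper's tilt, place it, and release.

```bash
python3 - <<'E'
from h import *
R=down(0)
movep([*MAT,.22],R); sleep(.3); im,d,s=snap('side','pre'); P=s['position']; print(P)
X=cloud(pose('side'),d)[d>0]; X=X[np.hypot(*(X[:,:2]-P[:2]).T)<.03]
for lo,hi in((.0672,.082),(.09,.12),(.13,.16)):
    S=X[(X[:,2]>lo)&(X[:,2]<hi)]; print(lo,len(S),S[:,2].min().round(4),((S.min(0)+S.max(0))/2).round(4))
cv2.imwrite('pics/pre_c.png',cv2.resize(im[100:320,180:400,::-1],(550,550)))
E
```

```text
[ 0.45493668 -0.26509386  0.2214581 ]
0.0672 76 0.0705 [ 0.4545 -0.2751  0.0761]
0.09 116 0.0901 [ 0.4549 -0.2712  0.105 ]
0.13 134 0.1303 [ 0.4554 -0.2702  0.145 ]
```

View pics/pre_c.png

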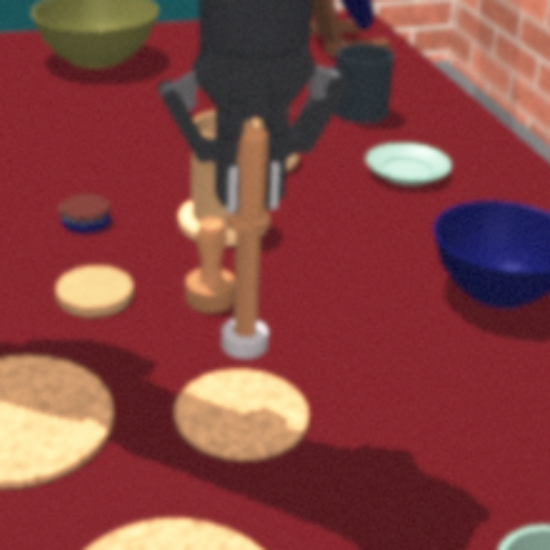

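Tamper upright within about 1° (crop (250,130)–(245,340)), over the mat at (242,413). Lowering.

```bash
python3 - <<'E'
from h import *
move_l([*MAT,.166],feed=.12); sleep(.2)
print(move_l([*MAT,.150],feed=.02,until_force=6)); s=sense(); P=s['position']; print(P,s['wrist_force'])
command_gripper(.05); sleep(.3); move_l([P[0],P[1],.30],feed=.1); sleep(.2)
movep([.30,-.42,.32],down(0)) if inverse_kinematics([.30,-.42,.32],down(0)) is not None else None
s=sense(); print(s['position'],s['time_s'],s['finger_gap'])
a,_,_=snap('top','e_top'); im,d,_=snap('side','e_side'); 
for n in('top','side'):
    z=np.load(f'e_{n}.npz'); X=cloud(pose(n),z['d'])[z['d']>0]
    X=X[np.hypot(*(X[:,:2]-MAT).T)<.06]
    for lo,hi in((.009,.021),(.07,.11),(.184,.2)):
        S=X[(X[:,2]>lo)&(X[:,2]<hi)]; print(n,lo,len(S),((S.min(0)+S.max(0))/2).round(4) if len(S) else '')
cv2.imwrite('pics/end.png',np.vstack([a[130:260,140:400,::-1],im[100:320,160:420,::-1]]).repeat(1,0))
e=cv2.imread('pics/end.png'); cv2.imwrite('pics/end.png',cv2.resize(e,None,fx=1.7,fy=1.7))
E
```

```text
True
[ 0.45408589 -0.26504423  0.15618222] [0.09099622 1.05984165 5.06405969]
[ 0.30152742 -0.41896643  0.31968695] 20.925 0.05007981803525799
top 0.009 105 [ 0.4512 -0.262   0.015 ]
top 0.07 1 [ 0.4455 -0.2581  0.0746]
top 0.184 60 [ 0.4519 -0.2638  0.1893]
side 0.009 148 [ 0.4545 -0.2674  0.015 ]
side 0.07 155 [ 0.4541 -0.2709  0.0901]
side 0.184 88 [ 0.4539 -0.2683  0.1878]
```

View pics/end.png

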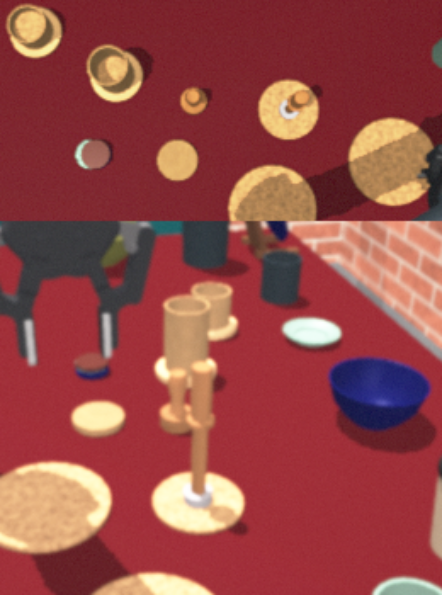

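The tamper stands upright in the middle of its mat (side part (198,497), top part (290,108)). The gripper is clear and the cork is deep in the tall tube. Handing in.

```bash
python3 -c "
from rig import *
print(finish_job())"
```

```text
the job is handed in; nothing more can be done
None
```

I picked up the steel-footed tamper from the 110 mm mat and pushed the cork in the taller tube home with its foot. I then set the tamper back upright on the mat, let go and moved the arm clear. The job was handed in at about 21 s of the 50 s allowed.

- **Cork:** The push met a rigid stop twice at the same height, with the foot at about 0.050 m. The overhead depth reading of the cork's top went from 0.094 to 0.049 m, against 0.050 m fully home.
- **Tamper:** It stands upright near the middle of the mat, with its top at about 0.188 m and its foot on the mat surface. The two cameras differ by 2–5 mm on where it stands, a little more than the 2 mm calibration. After the push, depth readings of the foot had shifted by about 2 mm, which could be a small slip in the grip. The tamper touched down at the height it was gripped at, so any slip was negligible.

No check failed.

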